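Seat a microscope relay lens in the V-block against its back stop

ROBOT

A 7-joint arm with a two-finger parallel gripper is mounted at the origin on the work surface. World frame = base frame: x ahead of the robot, y to its left, z up, the work surface at z = 0. Lengths are in m, angles in rad, forces in N, time in s.
With the tool pointing down it reaches from about 0.425 to 0.875 m from the base axis. Payload 4.7 kg.
Tool frame: the origin (TCP) lies at the very end of the fingers, on their centre line; the grasp point (between the pads) lies 19 mm behind it; z points along the fingers, y is the line along which they close (so a half turn about z gives the same grasp; the last joint's range is limited). The gripper opens to 87 mm and grips with 3 to 60 N. Pads are 19 mm wide; open, the fingers measure 117 mm over their backs; the gripper's body (75 mm by 190 mm) begins 51 mm behind the grasp point.
Start: joints at [1.286, 0.321, -0.07, 1.45, 0.023, 1.371, -0.057], TCP at [0.191, -0.621, 0.223] pointing down, gripper open.
Joint ranges: [-2.86, 2.86], [-0.3, 2.09], [-1.38, 1.24], [0.06, 2.45], [-1.56, 4.7], [0.09, 2.05], [-2.69, 2.69]. Speed limits (rad/s): [2.57, 2.57, 3.14, 3.14, 3.14, 3.14, 3.14].

INTERFACE

Orientations are given as a rotation vector (axis times angle).
In Python, from bench import ctrl, vision gives the robot as it stands.
- The arm moves only by the tool jog_arm, never from a script. Its argument "increments" is a list of rows, each an object of numbers: "tx", "ty", "tz": the shift along the tool's x, y, z in mm; "wx", "wy", "wz": the turn, a rotation vector about the tool's x, y, z in rad; "gripper": the opening, from 0 (shut) to 1 (fully open). In form: [{"tx": .., "ty": .., "tz": .., "wx": .., "wy": .., "wz": .., "gripper": ..}, ...]. A call has exactly 5 rows; each row is the pose to reach, as a shift and turn from the pose commanded when the call began, along the tool's axes at that moment; what a row does not reach only later rows make up. A row lasts 1/12 s, in which the tool goes at most 41.7 mm and 7.16 degrees, less where a joint would pass 70% of its speed; a pose out of reach is approached as far as the arm can. A call with a gripper value outside its range is refused whole. The fingers move at their own pace and stop on an object; "grip_force" is the grip in N (left out, the last holds). Time passes only in rows, so rows that repeat a pose let the fingers close, or fill a call up. It gives the time, the measured TCP pose, the force, the opening and the grip force at its end, in the units of the state.
- ctrl.get_state(): the state, without advancing time (a new reading comes with each control period).
- vision.get_image(name): name is "scene" or "top" or "wrist"; returns a dict with "color" (480x640x3 uint8, blue, green, red), "fx", "fy", "cx", "cy" (pixels), "extrinsics" (4x4, takes a point from world to camera coordinates). Camera axes: x right, y down, z forward; pixel columns grow to the right and rows downward; lengths in m; the calibration is good to about 2 mm. A picture is of the moment at which its call begins. There is no depth.
- ctrl.close_job(): hands the job in; it is judged then, once.
Trained networks look in the newest picture that a camera, given by its name, has taken for a name from the list of things; names that differ only in an ending like _2 or _b are one class to them, and where a whole thing is asked for, a point or a joint stands for the part that bears it (a point fixed in the world has none). Each returns a list of dicts, best first, with "conf" (0 to 1); they miss things now and then, are a little off and sometimes report something else, mostly with a low value. They report only what shows in the picture. A call takes as long as a camera call.
- vision.spot_in(camera, thing): "bbox" ([left, top, right, bottom] in pixels, round what is visible of it).
The state is a dict: "time": time; "joint_positions": joint angles; "qd": joint speeds; "joint_torque": joint torques, N m; "position": TCP position; "tool_rot": TCP orientation; "ft_force": force on the tool from outside, world axes, zero at the start; "torque": the same for the moment, N m; "grip_width": opening from 0.0 (shut) to 1.0 (fully open); "grip_force": force on a finger pad.
Only numpy, scipy, OpenCV 4.12 (cv2) and the standard library are available. Lean on these libraries where they do the work, as an engineer would, in place of code of your own. Each camera call takes 0.05 s, during which the arm holds its last target. There are 200 camera calls.

TASK

Take the lens tube from its parking rest and lay it in the groove of the V-block, glass nose towards the back stop. Slide it along the groove under the sprung hold-down until it is fully home: lying on both flanks and pushed up against the back stop with a firm but gentle push (more than 3 N over what the sliding takes, never more than 25 N on the stop). Let go and leave it there, and leave the other things on the bench alone.

Things in the scene. Friction and masses are not known exactly. Their poses are not given: they have to be found in the camera images.
- lens: Microscope relay lens tube, 0.2 to 0.33 kg: plain aluminium barrel 40 mm in diameter, 110 mm long, with a black rim (48 mm diameter, 12 mm thick) at its rear. Origin on the axis near its centre of mass; x along the axis to the nose. Flat glass nose (goes against the stop) at x = +60 mm, barrel back to x = -50, black rim from -50 to -62 mm. Starts lying level on the rest.
- lens_nose (a point): Centre of the lens tube's flat nose face, on the axis.
- rest: Low grey plastic parking rest, fixed: base 110 x 56 x 8 mm with two V saddles 10 mm wide at x = -36 and +36 mm (62 mm free between them). Origin at the centre of its underside; x along the lying tube, towards its nose. The tube's axis lies 40 mm above the bench; the tube may be shifted up to 6 mm along x.
- vblock: V-block fixed on the bench: dark steel base 165 x 56 x 14 mm, on it a 90 degree aluminium V groove. Origin at the underside, x along the groove towards the back stop, z up. The groove runs from its open mouth at x = -74 mm to x = +40 mm; it is 35 mm wide outside, narrower than the tube, so fingers holding the tube straddle it down to z = 14 mm. A seated tube's axis is at y = 0, z = 70 mm.
- groove_mouth (a point): Point on a seated tube's axis above the groove's open mouth: x = -74, y = 0, z = 70 mm in the V-block's frame. A tube laid with its nose just short of the hold-down may tip out of the mouth if let go; hold it. Sliding it along the groove takes 2 to 7 N.
- slide_box: White slide box 85 x 34 x 30 mm lying on the bench; origin at the centre of its underside. To be left alone.
- eyepiece: Black spare eyepiece standing upright, 44 mm in diameter, 56 mm high; origin at the centre of its underside. To be left alone.
- timer: Grey bench timer 75 x 45 x 24 mm lying flat; origin at the centre of its underside. To be left alone.
- hold_down (a point): Underside of the roller of the sprung hold-down as it hangs at the start: x = 0, z = 87 mm in the V-block's frame, 3 mm lower than a seated tube's top. White, 14 mm wide, on an arm from a post at x = +64 mm, all under z = 104 mm. Its ramp starts at x = -18 mm. The tube's nose lifts it when pushed along the groove (3 to 9 N); it then presses down with 1 to 2 N.
- stop_range (a point): Middle of the back stop's range, on the groove's axis: x = +22, z = 70 mm in the V-block's frame. The rigid stop (steel button 20 mm in diameter, facing the mouth, on a dark bracket 44 mm wide) was clamped by the last user up to 10 mm before or behind this point; its setting is not reported: feel for it. The force rises sharply there.

How it is judged:
By the outcome, as a careful person would: the job done as asked, in the order asked, and still so for the second after the job is handed in, with the robot touching nothing.
It also fails if it takes over 72 s, if anything falls off the work surface, if the arm or the gripper's body presses on something with over 40 N, if the wrist force passes 120 N, or if a joint passes its speed limit or range.

## Working session

There is one attempt and no reset: what is moved stays moved. The work goes in short steps, Python scripts to look and compute and a tool call to move; the robot and the scene stay as the last step left them, time stands still between calls to the robot, and variables do not carry over. Pictures are saved under pics/ and viewed, at most 14 in all, crops included, and the job is handed in when it is done.

Besides the shell and the picture viewer there is one more tool, called after "Emit:" as name(argument=value, ...) on one line, values as JSON. jog_arm: Moves the arm, as the interface text tells. Its arguments: {"type":"object","properties":{"increments":{"type":"array"},"grip_force":{"type":"number"}},"required":["increments"]}

```bash
mkdir -p pics; cat > h.py <<'E'
from bench import ctrl, vision
import numpy as np, cv2
def ray(im,u,v):
    E=np.array(im["extrinsics"]);R=E[:3,:3];t=E[:3,3]
    d=R.T@np.array([(u-im["cx"])/im["fx"],(v-im["cy"])/im["fy"],1]);return -R.T@t,d
def at_z(im,u,v,z):
    c,d=ray(im,u,v);return (c+d*(z-c[2])/d[2]).round(4)
def proj(im,p):
    E=np.array(im["extrinsics"]);q=E[:3,:3]@np.array(p)+E[:3,3]
    return np.array([im["fx"]*q[0]/q[2]+im["cx"],im["fy"]*q[1]/q[2]+im["cy"]]).round(1)
E
python3 - <<'E'
from h import *
s=ctrl.get_state();print(s)
for c in("scene","top"):
    im=vision.get_image(c);cv2.imwrite(f"pics/{c}1.png",im["color"])
    print(c,at_z(im,320,240,0),np.linalg.inv(im["extrinsics"])[:3,3],im["fx"])
    for n in("lens","lens_nose","rest","vblock","hold_down","slide_box","eyepiece","timer"):
        print(n,[(np.round(d["bbox"]).astype(int).tolist(),round(d["conf"],2)) for d in vision.spot_in(c,n)[:2]])
E
```

```text
{'time': 0.0, 'joint_positions': array([ 1.28611013,  0.32182889, -0.07008524,  1.45170872,  0.02262737,
        1.37077635, -0.05689327]), 'qd': array([ 0.00016453,  0.0001671 ,  0.00019547, -0.00039983, -0.00054212,
       -0.00186743, -0.0008591 ]), 'joint_torque': array([ 5.80588294e-04, -4.91288424e+01, -4.03676005e-01, -3.12530673e+01,
       -6.37987931e-02,  4.37390408e-02,  1.95732950e-04]), 'position': array([ 0.19111152, -0.62068117,  0.22144077]), 'tool_rot': array([-3.10472100e+00, -4.67375407e-01,  6.46059538e-04]), 'ft_force': array([-0.10546167, -0.40112154, -0.22290863]), 'torque': array([ 0.04715855, -0.01504899, -0.02488462]), 'grip_force': 0.0, 'grip_width': 1.0012374918849465}
scene [0.5111 0.0774 0.    ] [ 1.21416204 -0.361114    0.57965926] 564.6705695717585
lens [([107, 287, 179, 362], 0.8)]
lens_nose [([108, 289, 178, 363], 0.68)]
rest [([117, 323, 181, 381], 0.6), ([345, 175, 433, 245], 0.39)]
vblock [([345, 177, 433, 245], 0.62)]
hold_down [([343, 173, 432, 246], 0.61)]
slide_box [([246, 219, 288, 258], 0.79)]
eyepiece [([299, 259, 326, 306], 0.9)]
timer [([339, 311, 379, 358], 0.66)]
top [0.6114 0.0221 0.    ] [0.53714446 0.02238618 1.02711041] 502.62156502793414
lens [([448, 206, 485, 269], 0.73)]
lens_nose [([453, 203, 482, 269], 0.72)]
rest [([442, 210, 457, 269], 0.62)]
vblock [([195, 240, 252, 327], 0.95), ([452, 203, 484, 272], 0.42)]
hold_down [([200, 242, 253, 326], 0.57)]
slide_box [([324, 285, 345, 333], 0.55)]
eyepiece [([444, 210, 459, 268], 0.65), ([328, 216, 353, 234], 0.59)]
timer [([315, 147, 351, 192], 0.94), ([197, 237, 252, 325], 0.33)]
```

View pics/top1.png

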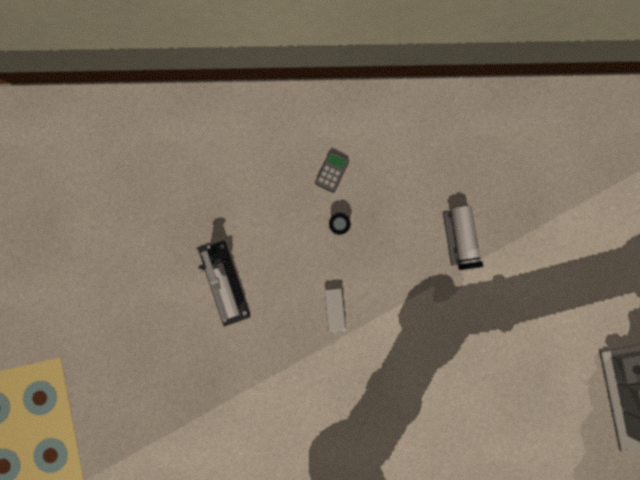

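View pics/scene1.png

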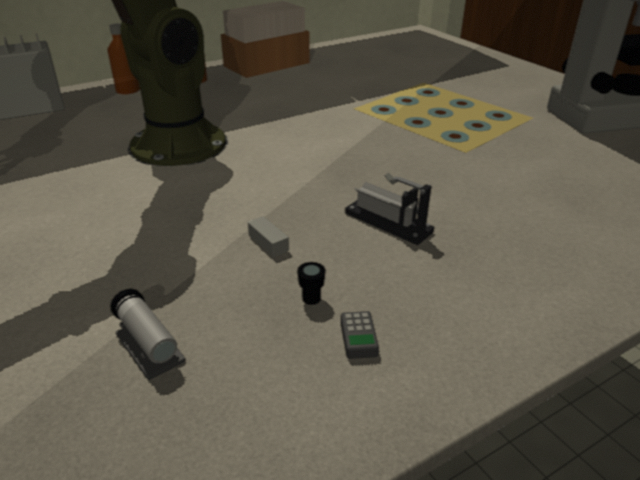

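The top view shows the lens with its rim at about (469,265) and its nose at about (460,207). The V-block lies from (236,320) to (211,244) with its stop at the upper end. The slide box, eyepiece and timer are between them. I'll enlarge both.

```bash
python3 - <<'E'
from h import *
im=vision.get_image("top");a=im["color"]
l=cv2.resize(a[195:280,435:495],None,fx=7,fy=7,interpolation=cv2.INTER_CUBIC)
v=cv2.resize(a[235:330,185:265],None,fx=6,fy=6,interpolation=cv2.INTER_CUBIC)
o=np.zeros((600,800,3),np.uint8);o[:595,:420]=l;o=np.hstack([o[:,:320*0+420],np.zeros((600,0,3),np.uint8)])
vv=np.zeros((600,380,3),np.uint8);vv[:570]=v[:, :380] 
cv2.imwrite("pics/c2.png",cv2.convertScaleAbs(np.hstack([o,vv]),alpha=1.5,beta=20))
for n,u,w,z in(("rim",469,265,.04),("nose",460,207,.064),("vmouth",236,320,.0),("vend",211,244,0.0),("tim",333,170,.02),("eye",340,223,.05),("box",336,310,.03)):print(n,at_z(im,u,w,z))
E
```

```text
rim [ 0.5536 -0.2696  0.04  ]
nose [ 0.6654 -0.2494  0.064 ]
vmouth [0.4522 0.1955 0.    ]
vend [0.6076 0.2453 0.    ]
tim [ 0.7517 -0.007   0.02  ]
eye [ 0.6403 -0.0176  0.05  ]
box [ 0.4703 -0.0067  0.03  ]
```

View pics/c2.png

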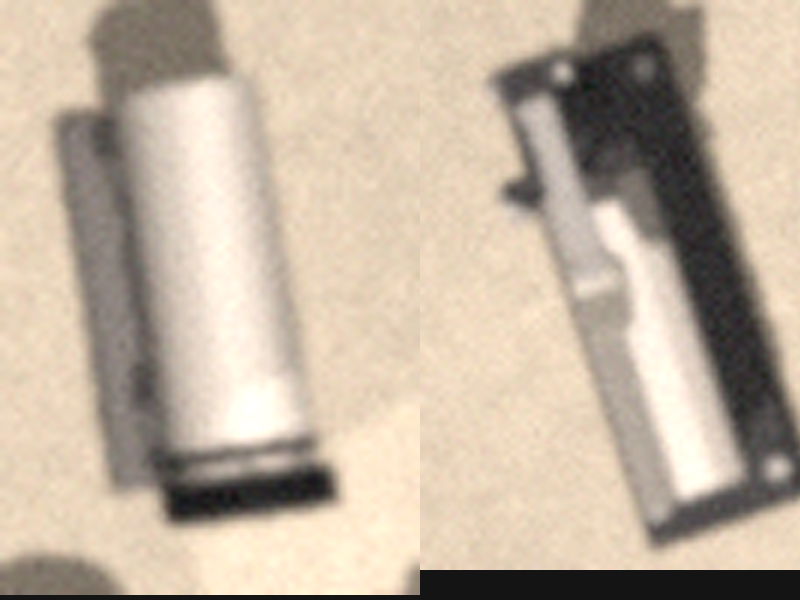

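The enlarged crop shows the barrel, with the nose at about (182,82) and the rear of the rim at about (250,510). It also shows the V-block base corners at (490,80), (660,35), (805,490) and (655,545), with the hold-down on the left and its roller near (600,285).

```bash
python3 - <<'E'
from h import *
im=vision.get_image("top")
L=lambda x,y,z:at_z(im,435+x/7,195+y/7,z)
V=lambda x,y,z:at_z(im,185+(x-420)/6,235+y/6,z)
n=L(182,80,.055);r=L(250,512,.04);print(n,r,np.linalg.norm((n-r)[:2]))
a=np.arctan2(*(L(182,80,.042)-L(238,440,.042))[1::-1]);print("yaw",a,"origin",r[:2]+.062*np.array([np.cos(a),np.sin(a)]))
c=[V(*p,.014) for p in((490,80),(660,35),(805,488),(655,545))]
print(c);m=np.mean(c,0);b=np.arctan2(*((c[0]+c[1]-c[2]-c[3])[1::-1]));print(b,m,[np.linalg.norm(c[i]-c[i-1]) for i in range(4)])
print("roller",V(597,285,.095),"post",V(535,100,.1))
E
```

```text
[ 0.6677 -0.2539  0.055 ] [ 0.5474 -0.2727  0.04  ] 0.1217601330485475
yaw 0.11636775063043678 origin [ 0.60898069 -0.26550147]
[array([0.5984, 0.2712, 0.014 ]), array([0.6125, 0.2139, 0.014 ]), array([0.4601, 0.1667, 0.014 ]), array([0.4423, 0.2168, 0.014 ])]
0.3181481943586496 [0.528325 0.21715  0.014   ] [np.float64(0.1653075013421956), np.float64(0.05900932129757128), np.float64(0.15954184404099137), np.float64(0.053168129551452156)]
roller [0.5296 0.2186 0.095 ] post [0.5868 0.2362 0.1   ]
```

Emit:
jog_arm(increments=[{"tx":36,"ty":-16,"wz":0.03,"gripper":1},{"tx":72,"ty":-32,"wz":0.06,"gripper":1},{"tx":108,"ty":-48,"wz":0.09,"gripper":1},{"tx":144,"ty":-64,"wz":0.12,"gripper":1},{"tx":180,"ty":-80,"wz":0.159,"gripper":1}])

```text
validation failed for argument at $.in...
```

```bash
cat >> h.py <<'E'
from scipy.spatial.transform import Rotation as Ro
def goal(p,yaw):
    s=ctrl.get_state();R=Ro.from_rotvec(s["tool_rot"]).as_matrix()
    G=np.array([[np.cos(yaw),np.sin(yaw),0],[np.sin(yaw),-np.cos(yaw),0],[0,0,-1]])
    d=R.T@(np.array(p)-s["position"])*1000
    print("t",round(s["time"],2),"pos",s["position"].round(4),"yaw",round(np.arctan2(R[1,0],R[0,0]),4),"shift mm",d.round(1),"turn",Ro.from_matrix(R.T@G).as_rotvec().round(4),"F",s["ft_force"].round(2),"w",round(s["grip_width"],3),"gf",round(s["grip_force"],1))
E
python3 -c "
from h import *
goal([.605,-.266,.22],.14)"
```

```text
t 1.0 pos [ 0.1913 -0.6212  0.2226] yaw 0.2988 shift mm [ 499.9 -217.7    2.5] turn [1.000e-04 0.000e+00 1.588e-01] F [-0.    1.18  0.13] w 1.004 gf 0.0
```

Emit:
jog_arm(increments=[{"tx":36,"ty":-16,"tz":0,"wx":0,"wy":0,"wz":0.03,"gripper":1},{"tx":72,"ty":-32,"tz":0,"wx":0,"wy":0,"wz":0.06,"gripper":1},{"tx":108,"ty":-48,"tz":0,"wx":0,"wy":0,"wz":0.09,"gripper":1},{"tx":144,"ty":-64,"tz":0,"wx":0,"wy":0,"wz":0.12,"gripper":1},{"tx":180,"ty":-80,"tz":0,"wx":0,"wy":0,"wz":0.159,"gripper":1}])

```text
time: 1.42
position: [0.3409, -0.4904, 0.2228]
tool_rot: [3.134, 0.216, 0.0]
ft_force: [0.7, -0.8, 1.0]
grip_width: 1.002
grip_force: 0.0
```

```bash
python3 -c "
from h import *
goal([.605,-.266,.22],.14)"
```

```text
t 1.42 pos [ 0.3409 -0.4904  0.2228] yaw 0.1379 shift mm [ 292.4 -186.     2.7] turn [ 0.0006 -0.0001 -0.0021] F [ 0.7  -0.78  0.96] w 1.002 gf 0.0
```

Emit:
jog_arm(increments=[{"tx":34,"ty":-22,"tz":0,"wx":0,"wy":0,"wz":0,"gripper":1},{"tx":68,"ty":-44,"tz":0,"wx":0,"wy":0,"wz":0,"gripper":1},{"tx":102,"ty":-65,"tz":0,"wx":0,"wy":0,"wz":0,"gripper":1},{"tx":136,"ty":-87,"tz":0,"wx":0,"wy":0,"wz":0,"gripper":1},{"tx":170,"ty":-108,"tz":0,"wx":0,"wy":0,"wz":0,"gripper":1}])

```text
time: 1.83
position: [0.4943, -0.3596, 0.2229]
tool_rot: [3.133, 0.219, 0.001]
ft_force: [0.3, -1.4, -0.3]
grip_width: 0.994
grip_force: 0.0
```

Emit:
jog_arm(increments=[{"tx":33,"ty":-21,"tz":0,"wx":0,"wy":0,"wz":0,"gripper":1},{"tx":66,"ty":-42,"tz":0,"wx":0,"wy":0,"wz":0,"gripper":1},{"tx":99,"ty":-63,"tz":0,"wx":0,"wy":0,"wz":0,"gripper":1},{"tx":123,"ty":-78,"tz":0,"wx":0,"wy":0,"wz":0,"gripper":1},{"tx":123,"ty":-78,"tz":0,"wx":0,"wy":0,"wz":0,"gripper":1}])

```text
time: 2.25
position: [0.6092, -0.2582, 0.2222]
tool_rot: [-3.128, -0.236, -0.006]
ft_force: [-1.2, 0.9, -0.3]
grip_width: 0.999
grip_force: 0.0
```

```bash
python3 - <<'E'
from h import *
im=vision.get_image("wrist");cv2.imwrite("pics/w1.png",im["color"])
print([proj(im,[.609+x*np.cos(.14),-.2655+x*np.sin(.14),.04]) for x in(.06,0,-.062)],vision.spot_in("wrist","lens")[:2])
goal([.605,-.266,.22],.14)
E
```

```text
[array([332.2, 142.6]), array([330.9, 217.4]), array([329.6, 287.1])] [{'bbox': [299.2, 147.1, 359.9, 297.4], 'conf': 0.71}]
t 2.35 pos [ 0.6049 -0.2651  0.2222] yaw 0.1432 shift mm [-0.   0.9  2.2] turn [-0.0005  0.0003  0.0032] F [-1.12 -0.96 -0.62] w 0.998 gf 0.0
```

View pics/w1.png

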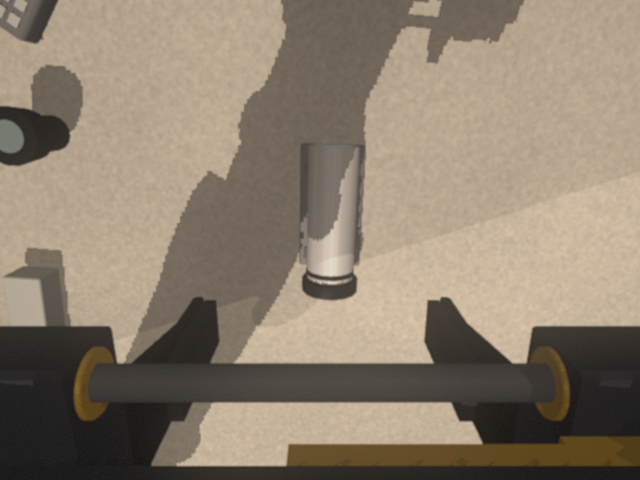

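The wrist view shows the barrel's centreline running from (332,145) to (330,290). The prediction was (332,143) to (330,287), so the estimate holds and I'm descending.

Emit:
jog_arm(increments=[{"tx":0,"ty":0,"tz":35,"wx":0,"wy":0,"wz":0,"gripper":1},{"tx":0,"ty":1,"tz":70,"wx":0,"wy":0,"wz":0,"gripper":1},{"tx":0,"ty":1,"tz":105,"wx":0,"wy":0,"wz":0,"gripper":1},{"tx":0,"ty":1,"tz":140,"wx":0,"wy":0,"wz":0,"gripper":1},{"tx":0,"ty":1,"tz":160,"wx":0,"wy":0,"wz":0,"gripper":1}])

```text
time: 2.77
position: [0.6002, -0.2696, 0.0583]
tool_rot: [-3.133, -0.214, 0.009]
ft_force: [0.1, 0.3, -0.3]
grip_width: 1.0
grip_force: 0.0
```

Emit:
jog_arm(increments=[{"tx":0,"ty":0,"tz":14,"wx":0,"wy":0,"wz":0,"gripper":1},{"tx":0,"ty":0,"tz":28,"wx":0,"wy":0,"wz":0,"gripper":1},{"tx":0,"ty":0,"tz":39,"wx":0,"wy":0,"wz":0,"gripper":1},{"tx":0,"ty":0,"tz":39,"wx":0,"wy":0,"wz":0,"gripper":1},{"tx":0,"ty":0,"tz":39,"wx":0,"wy":0,"wz":0,"gripper":1}])

```text
time: 3.18
position: [0.6043, -0.2682, 0.0239]
tool_rot: [3.134, 0.219, 0.001]
ft_force: [0.6, -0.6, 0.3]
grip_width: 0.995
grip_force: 0.0
```

```bash
python3 -c "
from h import *
goal([.604,-.266,.021],.14)"
```

```text
t 3.18 pos [ 0.6043 -0.2682  0.0239] yaw 0.1394 shift mm [-0.  -2.2  2.9] turn [ 0.0005 -0.0003 -0.0006] F [ 0.63 -0.63  0.28] w 0.995 gf 0.0
```

Emit:
jog_arm(increments=[{"tx":0,"ty":0,"tz":2,"wx":0,"wy":0,"wz":0,"gripper":0.8},{"tx":0,"ty":0,"tz":2,"wx":0,"wy":0,"wz":0,"gripper":0.65},{"tx":0,"ty":0,"tz":2,"wx":0,"wy":0,"wz":0,"gripper":0.55},{"tx":0,"ty":0,"tz":2,"wx":0,"wy":0,"wz":0,"gripper":0.55},{"tx":0,"ty":0,"tz":2,"wx":0,"wy":0,"wz":0,"gripper":0.55}], grip_force=25)

```text
time: 3.6
position: [0.6045, -0.2679, 0.0221]
tool_rot: [3.133, 0.219, 0.001]
ft_force: [0.6, 0.3, 0.2]
grip_width: 0.704
grip_force: 0.0
```

Emit:
jog_arm(increments=[{"tx":0,"ty":0,"tz":0,"wx":0,"wy":0,"wz":0,"gripper":0.5},{"tx":0,"ty":0,"tz":0,"wx":0,"wy":0,"wz":0,"gripper":0.4},{"tx":0,"ty":0,"tz":0,"wx":0,"wy":0,"wz":0,"gripper":0.3},{"tx":0,"ty":0,"tz":0,"wx":0,"wy":0,"wz":0,"gripper":0.3},{"tx":0,"ty":0,"tz":0,"wx":0,"wy":0,"wz":0,"gripper":0.3}])

```text
time: 4.02
position: [0.604, -0.2663, 0.0215]
tool_rot: [-3.132, -0.22, 0.001]
ft_force: [-1.9, 3.1, 2.6]
grip_width: 0.452
grip_force: 25.0
```

```bash
python3 -c "
from h import *
goal([.604,-.266,.021],.14)"
```

```text
t 4.02 pos [ 0.604  -0.2663  0.0215] yaw 0.1403 shift mm [ 0.1 -0.3  0.5] turn [-0.0018  0.0007  0.0003] F [-1.95  3.14  2.59] w 0.452 gf 25.0
```

Emit:
jog_arm(increments=[{"tx":0,"ty":0,"tz":-15,"wx":0,"wy":0,"wz":0,"gripper":0.3},{"tx":0,"ty":0,"tz":-45,"wx":0,"wy":0,"wz":0,"gripper":0.3},{"tx":0,"ty":0,"tz":-85,"wx":0,"wy":0,"wz":0,"gripper":0.3},{"tx":0,"ty":0,"tz":-125,"wx":0,"wy":0,"wz":0,"gripper":0.3},{"tx":0,"ty":0,"tz":-165,"wx":0,"wy":0,"wz":0,"gripper":0.3}], grip_force=35)

```text
time: 4.43
position: [0.6032, -0.2682, 0.187]
tool_rot: [3.134, 0.219, -0.003]
ft_force: [1.0, -0.8, -3.0]
grip_width: 0.454
grip_force: 34.9
```

Emit:
jog_arm(increments=[{"tx":0,"ty":0,"tz":-20,"wx":0,"wy":0,"wz":0,"gripper":0.3},{"tx":0,"ty":0,"tz":-35,"wx":0,"wy":0,"wz":0,"gripper":0.3},{"tx":0,"ty":0,"tz":-35,"wx":0,"wy":0,"wz":0,"gripper":0.3},{"tx":0,"ty":0,"tz":-35,"wx":0,"wy":0,"wz":0,"gripper":0.3},{"tx":0,"ty":0,"tz":-35,"wx":0,"wy":0,"wz":0,"gripper":0.3}])

```text
time: 4.85
position: [0.603, -0.2678, 0.2192]
tool_rot: [-3.133, -0.219, 0.005]
ft_force: [1.1, 0.2, -4.7]
grip_width: 0.453
grip_force: 34.9
```

```bash
python3 -c "
from h import *
goal([.5283-.097*np.cos(.31),.217-.097*np.sin(.31),.22],.31)"
```

```text
t 4.85 pos [ 0.603  -0.2678  0.2192] yaw 0.1396 shift mm [-1.022e+02 -4.740e+02  1.000e-01] turn [-0.0015  0.003  -0.1704] F [ 1.09  0.16 -4.68] w 0.453 gf 34.9
```

Emit:
jog_arm(increments=[{"tx":-5,"ty":-25,"tz":0,"wx":0,"wy":0,"wz":0,"gripper":0.3},{"tx":-12,"ty":-60,"tz":0,"wx":0,"wy":0,"wz":0,"gripper":0.3},{"tx":-19,"ty":-97,"tz":0,"wx":0,"wy":0,"wz":0,"gripper":0.3},{"tx":-26,"ty":-134,"tz":0,"wx":0,"wy":0,"wz":0,"gripper":0.3},{"tx":-34,"ty":-170,"tz":0,"wx":0,"wy":0,"wz":0,"gripper":0.3}])

```text
time: 5.27
position: [0.5449, -0.1023, 0.2189]
tool_rot: [-3.133, -0.219, 0.006]
ft_force: [0.2, 0.1, -2.0]
grip_width: 0.451
grip_force: 34.9
```

Emit:
jog_arm(increments=[{"tx":-7,"ty":-36,"tz":0,"wx":0,"wy":0,"wz":0,"gripper":0.3},{"tx":-15,"ty":-72,"tz":0,"wx":0,"wy":0,"wz":0,"gripper":0.3},{"tx":-22,"ty":-108,"tz":0,"wx":0,"wy":0,"wz":0,"gripper":0.3},{"tx":-30,"ty":-144,"tz":0,"wx":0,"wy":0,"wz":0,"gripper":0.3},{"tx":-37,"ty":-180,"tz":0,"wx":0,"wy":0,"wz":0,"gripper":0.3}])

```text
time: 5.68
position: [0.4829, 0.07, 0.2194]
tool_rot: [3.134, 0.219, -0.005]
ft_force: [0.6, -0.3, -3.6]
grip_width: 0.451
grip_force: 34.9
```

Emit:
jog_arm(increments=[{"tx":-7,"ty":-35,"tz":0,"wx":0,"wy":0,"wz":-0.05,"gripper":0.3},{"tx":-15,"ty":-70,"tz":0,"wx":0,"wy":0,"wz":-0.1,"gripper":0.3},{"tx":-22,"ty":-100,"tz":0,"wx":0,"wy":0,"wz":-0.15,"gripper":0.3},{"tx":-31,"ty":-124,"tz":0,"wx":0,"wy":0,"wz":-0.17,"gripper":0.3},{"tx":-31,"ty":-124,"tz":0,"wx":0,"wy":0,"wz":-0.17,"gripper":0.3}])

```text
time: 6.1
position: [0.4328, 0.1933, 0.2199]
tool_rot: [-3.099, -0.5, 0.005]
ft_force: [-0.1, 0.3, -3.1]
grip_width: 0.451
grip_force: 34.9
```

```bash
python3 - <<'E'
from h import *
im=vision.get_image("wrist");cv2.imwrite("pics/w2.png",im["color"])
c,s=np.cos(.315),np.sin(.315)
P=lambda x,y,z:proj(im,[.5283+x*c-y*s,.217+x*s+y*c,z])
print("base top corners",[P(x,y,.014) for x,y in((-.0825,.028),(-.0825,-.028),(.0825,-.028),(.0825,.028))],"roller",P(0,0,.095))
goal([.5283-.097*np.cos(.31),.217-.097*np.sin(.31),.22],.31)
E
```

```text
base top corners [array([297.9, 190.2]), array([362.8, 190.6]), array([370.5, -28.9]), array([295.4, -29.4])] roller [334.2  83.1]
t 6.15 pos [0.4346 0.1901 0.2199] yaw 0.3162 shift mm [ 0.5  3.  -0.1] turn [-0.0004  0.0027  0.0062] F [ 1.   -0.61 -3.47] w 0.448 gf 34.9
```

View pics/w2.png

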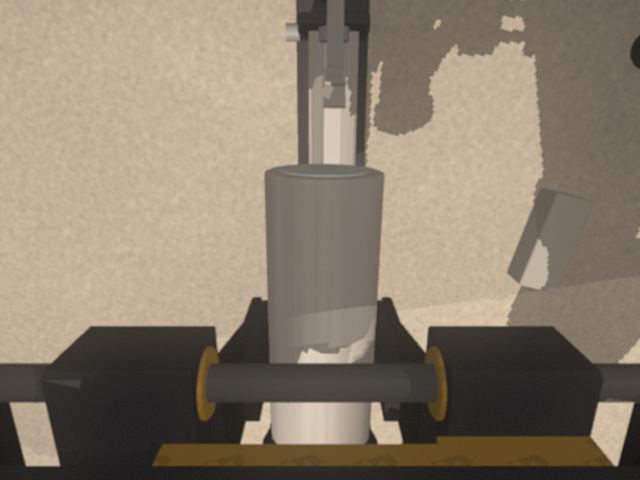

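The base edges at columns 298 and 367 and the roller at (335,95) agree with the predictions to under 1 mm. The tube is held straight, with its nose at (324,172). I'm lowering it.

```bash
python3 - <<'E'
from h import *
im=vision.get_image("wrist");s=ctrl.get_state();R=Ro.from_rotvec(s["tool_rot"]).as_matrix()
for x in(.058,.062,.066,.07):print(x,proj(im,s["position"]+R@np.array([x,0,-.0185-.02])),proj(im,s["position"]+R@np.array([x,0,-.0185])))
g=.092;goal([.5283-g*np.cos(.315),.217-g*np.sin(.315),.0515],.315)
E
```

```text
0.058 [331.7 196.3] [330.4 184.9]
0.062 [331.9 182.6] [330.5 173. ]
0.066 [332.  168.7] [330.6 160.8]
0.07 [332.2 154.5] [330.8 148.5]
t 6.2 pos [0.4358 0.1877 0.2199] yaw 0.3124 shift mm [  5.5   0.7 168.4] turn [ 0.0006  0.0026 -0.0026] F [ 0.31 -0.1  -4.26] w 0.454 gf 34.9
```

Emit:
jog_arm(increments=[{"tx":2,"ty":0,"tz":35,"wx":0,"wy":0,"wz":0,"gripper":0.3},{"tx":5,"ty":0,"tz":70,"wx":0,"wy":0,"wz":0,"gripper":0.3},{"tx":5,"ty":0,"tz":105,"wx":0,"wy":0,"wz":0,"gripper":0.3},{"tx":5,"ty":0,"tz":135,"wx":0,"wy":0,"wz":0,"gripper":0.3},{"tx":5,"ty":0,"tz":150,"wx":0,"wy":0,"wz":0,"gripper":0.3}])

```text
time: 6.62
position: [0.4391, 0.1857, 0.0665]
tool_rot: [3.103, 0.48, -0.012]
ft_force: [-0.7, -1.7, -3.1]
grip_width: 0.451
grip_force: 34.9
```

Emit:
jog_arm(increments=[{"tx":0,"ty":0,"tz":5,"wx":0,"wy":0,"wz":0,"gripper":0.3},{"tx":0,"ty":0,"tz":8,"wx":0,"wy":0,"wz":0,"gripper":0.3},{"tx":0,"ty":0,"tz":8,"wx":0,"wy":0,"wz":0,"gripper":0.3},{"tx":0,"ty":0,"tz":8,"wx":0,"wy":0,"wz":0,"gripper":0.3},{"tx":0,"ty":0,"tz":8,"wx":0,"wy":0,"wz":0,"gripper":0.3}])

```text
time: 7.03
position: [0.4431, 0.1891, 0.0648]
tool_rot: [3.104, 0.484, 0.004]
ft_force: [1.2, -1.0, -3.7]
grip_width: 0.452
grip_force: 34.9
```

```bash
python3 - <<'E'
from h import *
g=.092;goal([.5283-g*np.cos(.315),.217-g*np.sin(.315),.0515],.315)
E
```

```text
t 7.03 pos [0.4431 0.1891 0.0648] yaw 0.3093 shift mm [-2.4 -0.1 13.3] turn [ 0.0005 -0.0026 -0.0057] F [ 1.2  -1.   -3.72] w 0.452 gf 34.9
```

Emit:
jog_arm(increments=[{"tx":-1,"ty":0,"tz":4,"wx":0,"wy":0,"wz":-0.005,"gripper":0.3},{"tx":-2,"ty":0,"tz":8,"wx":0,"wy":0,"wz":-0.005,"gripper":0.3},{"tx":-2,"ty":0,"tz":10,"wx":0,"wy":0,"wz":-0.005,"gripper":0.3},{"tx":-2,"ty":0,"tz":10,"wx":0,"wy":0,"wz":-0.005,"gripper":0.3},{"tx":-2,"ty":0,"tz":10,"wx":0,"wy":0,"wz":-0.005,"gripper":0.3}])

```text
time: 7.45
position: [0.4398, 0.1883, 0.0534]
tool_rot: [3.103, 0.493, -0.001]
ft_force: [0.1, 0.0, -3.7]
grip_width: 0.452
grip_force: 34.9
```

Emit:
jog_arm(increments=[{"tx":0,"ty":0,"tz":1,"wx":0,"wy":0,"wz":0,"gripper":0.3},{"tx":0,"ty":0,"tz":2,"wx":0,"wy":0,"wz":0,"gripper":0.3},{"tx":0,"ty":0,"tz":2,"wx":0,"wy":0,"wz":0,"gripper":0.3},{"tx":0,"ty":0,"tz":2,"wx":0,"wy":0,"wz":0,"gripper":0.3},{"tx":0,"ty":0,"tz":2,"wx":0,"wy":0,"wz":0,"gripper":0.3}])

```text
time: 7.87
position: [0.4401, 0.1885, 0.0517]
tool_rot: [-3.103, -0.493, -0.001]
ft_force: [0.5, 0.1, -2.0]
grip_width: 0.451
grip_force: 34.9
```

```bash
python3 - <<'E'
from h import *
g=.092;goal([.5283-g*np.cos(.315),.217-g*np.sin(.315),.0515],.315)
im=vision.get_image("scene");a=im["color"]
cv2.imwrite("pics/s2.png",cv2.convertScaleAbs(cv2.resize(a[150:270,310:470],None,fx=5,fy=5,interpolation=cv2.INTER_CUBIC),alpha=1.5,beta=20))
E
```

```text
t 7.87 pos [0.4401 0.1885 0.0517] yaw 0.315 shift mm [0.7 0.2 0.2] turn [-0.0001 -0.0004  0.    ] F [ 0.5   0.07 -2.04] w 0.451 gf 34.9
```

View pics/s2.png

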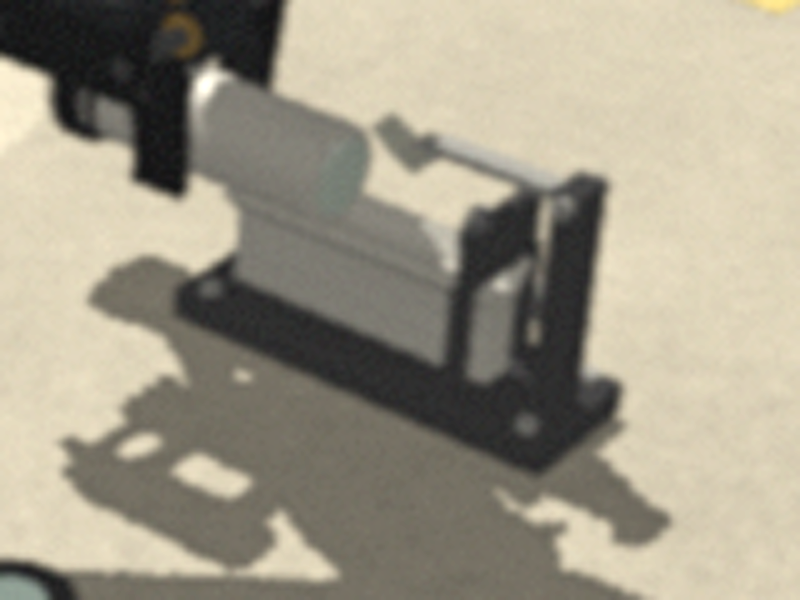

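The tube lies in the groove with its nose at (345,170) and the roller ahead at (400,140). The vertical force has begun to ease, so I'm pressing down slightly.

Emit:
jog_arm(increments=[{"tx":0,"ty":0,"tz":0.5,"wx":0,"wy":0,"wz":0,"gripper":0.3},{"tx":0,"ty":0,"tz":1,"wx":0,"wy":0,"wz":0,"gripper":0.3},{"tx":0,"ty":0,"tz":1,"wx":0,"wy":0,"wz":0,"gripper":0.3},{"tx":0,"ty":0,"tz":1,"wx":0,"wy":0,"wz":0,"gripper":0.3},{"tx":0,"ty":0,"tz":1,"wx":0,"wy":0,"wz":0,"gripper":0.3}])

```text
time: 8.33
position: [0.44, 0.1885, 0.0509]
tool_rot: [3.103, 0.493, 0.0]
ft_force: [-2.5, -0.9, 4.0]
grip_width: 0.451
grip_force: 34.9
```

Emit:
jog_arm(increments=[{"tx":3,"ty":0,"tz":0,"wx":0,"wy":0,"wz":0,"gripper":0.3},{"tx":6,"ty":0,"tz":0,"wx":0,"wy":0,"wz":0,"gripper":0.3},{"tx":9,"ty":0,"tz":0,"wx":0,"wy":0,"wz":0,"gripper":0.3},{"tx":12,"ty":0,"tz":0,"wx":0,"wy":0,"wz":0,"gripper":0.3},{"tx":15,"ty":0,"tz":0,"wx":0,"wy":0,"wz":0,"gripper":0.3}])

```text
time: 8.75
position: [0.4446, 0.1896, 0.0488]
tool_rot: [3.096, 0.492, -0.034]
ft_force: [-28.6, -9.7, 23.8]
grip_width: 0.449
grip_force: 35.0
```

Emit:
jog_arm(increments=[{"tx":3,"ty":0,"tz":0,"wx":0,"wy":0,"wz":0,"gripper":0.3},{"tx":6,"ty":0,"tz":0,"wx":0,"wy":0,"wz":0,"gripper":0.3},{"tx":9,"ty":0,"tz":0,"wx":0,"wy":0,"wz":0,"gripper":0.3},{"tx":11,"ty":0,"tz":0,"wx":0,"wy":0,"wz":0,"gripper":0.3},{"tx":11,"ty":0,"tz":0,"wx":0,"wy":0,"wz":0,"gripper":0.3}])

```text
time: 9.17
position: [0.4509, 0.1917, 0.0482]
tool_rot: [3.093, 0.492, -0.048]
ft_force: [-34.1, -11.2, 30.1]
grip_width: 0.452
grip_force: 35.0
```

```bash
python3 - <<'E'
from h import *
goal([.5283,.217,.0515],.315)
im=vision.get_image("scene");a=im["color"]
cv2.imwrite("pics/s3.png",cv2.convertScaleAbs(cv2.resize(a[150:270,310:470],None,fx=5,fy=5,interpolation=cv2.INTER_CUBIC),alpha=1.5,beta=20))
E
```

```text
t 9.17 pos [0.4509 0.1917 0.0482] yaw 0.3155 shift mm [81.3 -0.1 -5.9] turn [0.0047 0.032  0.0005] F [-34.06 -11.24  30.11] w 0.452 gf 35.0
```

View pics/s3.png

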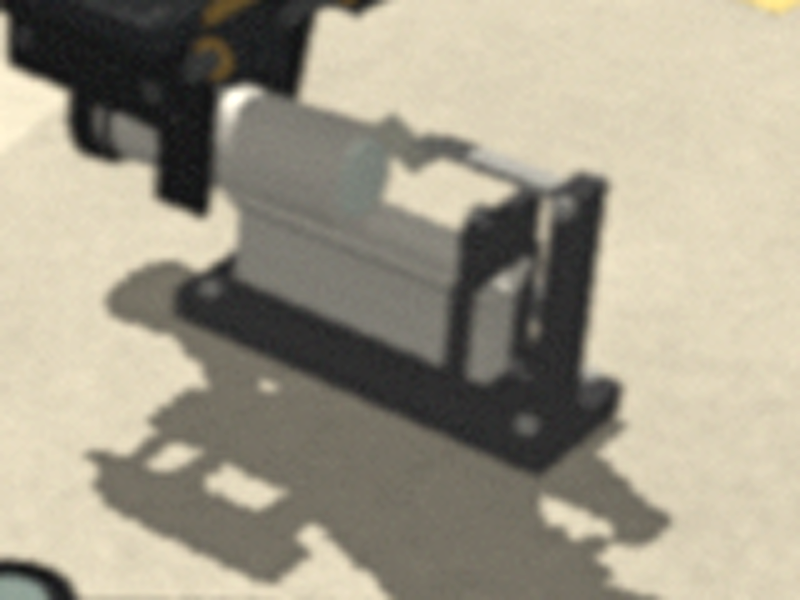

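Pressing down with the grip outside the mouth jams the tube: the force is 36 N axial and 30 N up, and the tool is tilted. I'm backing off and unloading.

Emit:
jog_arm(increments=[{"tx":-5,"ty":0,"tz":-1,"wx":0,"wy":0,"wz":0,"gripper":0.3},{"tx":-10,"ty":0,"tz":-1,"wx":0,"wy":0,"wz":0,"gripper":0.3},{"tx":-15,"ty":0,"tz":-1,"wx":0,"wy":0,"wz":0,"gripper":0.3},{"tx":-16,"ty":0,"tz":-1,"wx":0,"wy":0,"wz":0,"gripper":0.3},{"tx":-16,"ty":0,"tz":-1,"wx":0,"wy":0,"wz":0,"gripper":0.3}])

```text
time: 9.63
position: [0.4496, 0.1911, 0.0514]
tool_rot: [3.103, 0.492, 0.001]
ft_force: [-1.0, -0.1, -4.3]
grip_width: 0.449
grip_force: 35.0
```

```bash
python3 - <<'E'
from h import *
goal([.5283,.217,.0515],.315);print(ctrl.get_state()["torque"].round(2))
E
```

```text
t 9.63 pos [0.4496 0.1911 0.0514] yaw 0.3144 shift mm [82.9 -0.3 -0.1] turn [ 0.0003 -0.0004 -0.0006] F [-1.01 -0.13 -4.25] w 0.449 gf 35.0
[ 0.01  0.03 -0.03]
```

Emit:
jog_arm(increments=[{"tx":1,"ty":0,"tz":0,"wx":0,"wy":0,"wz":0,"gripper":0.3},{"tx":2,"ty":0,"tz":0,"wx":0,"wy":0,"wz":0,"gripper":0.3},{"tx":3,"ty":0,"tz":0,"wx":0,"wy":0,"wz":0,"gripper":0.3},{"tx":4,"ty":0,"tz":0,"wx":0,"wy":0,"wz":0,"gripper":0.3},{"tx":4,"ty":0,"tz":0,"wx":0,"wy":0,"wz":0,"gripper":0.3}])

```text
time: 10.05
position: [0.4537, 0.1928, 0.0515]
tool_rot: [-3.102, -0.492, -0.0]
ft_force: [0.3, 1.1, -3.5]
grip_width: 0.451
grip_force: 35.0
```

```bash
python3 - <<'E'
from h import *
goal([.5283,.217,.0515],.315);print(ctrl.get_state()["torque"].round(2))
im=vision.get_image("wrist");cv2.imwrite("pics/w3.png",im["color"])
E
```

```text
t 10.05 pos [0.4537 0.1928 0.0515] yaw 0.3147 shift mm [78.5  0.1  0. ] turn [-0.0003 -0.0002 -0.0003] F [ 0.34  1.15 -3.54] w 0.451 gf 35.0
[-0.03 -0.03 -0.01]
```

View pics/w3.png

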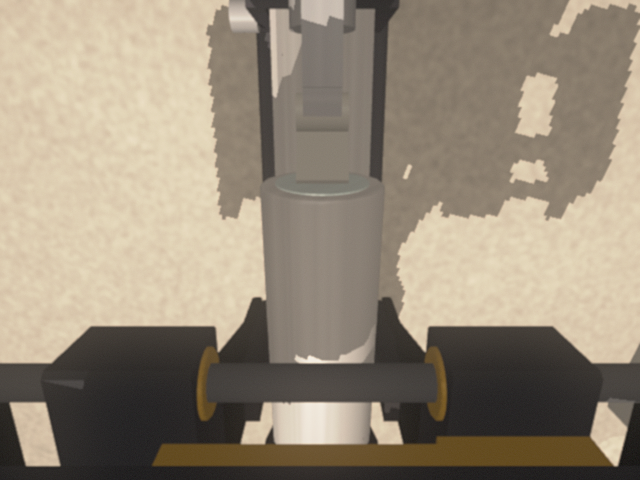

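The wrist view shows the nose pitched up in the grip: its ellipse is now at rows 174–197, against 165–179 before. I'll fit the pitch.

```bash
python3 - <<'E'
from h import *
im=vision.get_image("wrist");s=ctrl.get_state();R=Ro.from_rotvec(s["tool_rot"]).as_matrix()
t=np.linspace(0,2*np.pi,73)
for x in(.055,.059,.063):
  for p in(0,.04,.08,.12):
    Q=Ro.from_euler("y",p).as_matrix() # tool y, positive: x-> -z(tool)=up
    pts=np.array([proj(im,s["position"]+R@(np.array([0,0,-.0185])+Q@np.array([x,.02*np.cos(a),.02*np.sin(a)]))) for a in t])
    print(x,p,"rows",pts[:,1].min(),pts[:,1].max(),"cols",pts[:,0].min(),pts[:,0].max())
g=cv2.cvtColor(im["color"],cv2.COLOR_BGR2GRAY);print(g[160:210:2,322],im["color"][160:210:3,322].tolist())
E
```

```text
0.055 0 rows 185.4 208.1 cols 262.7 381.5
0.055 0.04 rows 184.4 212.6 cols 261.9 382.3
0.055 0.08 rows 183.6 217.4 cols 261.0 383.2
0.055 0.12 rows 183.0 222.7 cols 260.2 384.1
0.059 0 rows 174.9 194.7 cols 262.2 382.0
0.059 0.04 rows 173.8 199.1 cols 261.3 382.9
0.059 0.08 rows 173.0 204.0 cols 260.4 383.9
0.059 0.12 rows 172.4 209.3 cols 259.4 384.9
0.063 0 rows 164.3 181.0 cols 261.7 382.5
0.063 0.04 rows 163.1 185.4 cols 260.7 383.6
0.063 0.08 rows 162.1 190.2 cols 259.7 384.6
0.063 0.12 rows 161.4 195.6 cols 258.7 385.7
[129 127 129 129 129 130 128 129 128 125 112 113 122 121 122 122 126 172
 142 119 129 145 143 138 139] [[116, 128, 137], [114, 128, 136], [115, 128, 136], [113, 126, 135], [113, 127, 136], [114, 126, 136], [112, 123, 133], [98, 109, 116], [114, 122, 125], [112, 121, 123], [113, 122, 124], [131, 143, 144], [130, 142, 147], [110, 120, 129], [133, 143, 155], [127, 138, 148], [126, 137, 148]]
```

Mostly it has slipped back 4–5 mm in the grip with little pitch, and it slides freely when unloaded. I'm continuing gently.

Emit:
jog_arm(increments=[{"tx":1,"ty":0,"tz":0,"wx":0,"wy":0,"wz":0,"gripper":0.3},{"tx":2,"ty":0,"tz":0,"wx":0,"wy":0,"wz":0,"gripper":0.3},{"tx":3,"ty":0,"tz":0,"wx":0,"wy":0,"wz":0,"gripper":0.3},{"tx":3,"ty":0,"tz":0,"wx":0,"wy":0,"wz":0,"gripper":0.3},{"tx":3,"ty":0,"tz":0,"wx":0,"wy":0,"wz":0,"gripper":0.3}], grip_force=55)

```text
time: 10.57
position: [0.4562, 0.1936, 0.0515]
tool_rot: [-3.103, -0.492, 0.0]
ft_force: [-0.2, 0.4, -3.8]
grip_width: 0.441
grip_force: 55.0
```

Emit:
jog_arm(increments=[{"tx":1,"ty":0,"tz":0,"wx":0,"wy":0,"wz":0,"gripper":0.3},{"tx":2,"ty":0,"tz":0,"wx":0,"wy":0,"wz":0,"gripper":0.3},{"tx":3,"ty":0,"tz":0,"wx":0,"wy":0,"wz":0,"gripper":0.3},{"tx":3,"ty":0,"tz":0,"wx":0,"wy":0,"wz":0,"gripper":0.3},{"tx":3,"ty":0,"tz":0,"wx":0,"wy":0,"wz":0,"gripper":0.3}])

```text
time: 10.98
position: [0.459, 0.1945, 0.0515]
tool_rot: [3.103, 0.492, -0.0]
ft_force: [0.5, -0.7, -3.3]
grip_width: 0.444
grip_force: 55.0
```

Emit:
jog_arm(increments=[{"tx":1,"ty":0,"tz":0,"wx":0,"wy":0,"wz":0,"gripper":0.3},{"tx":2,"ty":0,"tz":0,"wx":0,"wy":0,"wz":0,"gripper":0.3},{"tx":3,"ty":0,"tz":0,"wx":0,"wy":0,"wz":0,"gripper":0.3},{"tx":4,"ty":0,"tz":0,"wx":0,"wy":0,"wz":0,"gripper":0.3},{"tx":4,"ty":0,"tz":0,"wx":0,"wy":0,"wz":0,"gripper":0.3}])

```text
time: 11.4
position: [0.4624, 0.1956, 0.0512]
tool_rot: [3.102, 0.492, -0.002]
ft_force: [-0.9, 0.2, -4.7]
grip_width: 0.443
grip_force: 55.0
```

Emit:
jog_arm(increments=[{"tx":1,"ty":0,"tz":0,"wx":0,"wy":0,"wz":0,"gripper":0.3},{"tx":2,"ty":0,"tz":0,"wx":0,"wy":0,"wz":0,"gripper":0.3},{"tx":3,"ty":0,"tz":0,"wx":0,"wy":0,"wz":0,"gripper":0.3},{"tx":4,"ty":0,"tz":0,"wx":0,"wy":0,"wz":0,"gripper":0.3},{"tx":4,"ty":0,"tz":0,"wx":0,"wy":0,"wz":0,"gripper":0.3}])

```text
time: 11.82
position: [0.4663, 0.1969, 0.0512]
tool_rot: [3.103, 0.492, -0.001]
ft_force: [-3.3, -0.6, -4.8]
grip_width: 0.447
grip_force: 55.0
```

Emit:
jog_arm(increments=[{"tx":0,"ty":0,"tz":0.5,"wx":0,"wy":0,"wz":0,"gripper":0.3},{"tx":0,"ty":0,"tz":1,"wx":0,"wy":0,"wz":0,"gripper":0.3},{"tx":0,"ty":0,"tz":1,"wx":0,"wy":0,"wz":0,"gripper":0.3},{"tx":0,"ty":0,"tz":1,"wx":0,"wy":0,"wz":0,"gripper":0.3},{"tx":0,"ty":0,"tz":1,"wx":0,"wy":0,"wz":0,"gripper":0.3}])

```text
time: 12.23
position: [0.4666, 0.1969, 0.0505]
tool_rot: [3.103, 0.492, -0.0]
ft_force: [-2.7, -1.7, -3.9]
grip_width: 0.448
grip_force: 55.0
```

```bash
python3 - <<'E'
from h import *
goal([.5283,.217,.0515],.315);print(ctrl.get_state()["torque"].round(2))
im=vision.get_image("scene");a=im["color"]
w=vision.get_image("wrist")["color"][80:460,200:450]
A=cv2.resize(a[160:250,330:450],None,fx=4,fy=4,interpolation=cv2.INTER_CUBIC)
o=np.zeros((380,730,3),np.uint8);o[:360,:480]=A;o[:,480:]=w
cv2.imwrite("pics/s4.png",cv2.convertScaleAbs(o,alpha=1.5,beta=20))
E
```

```text
t 12.23 pos [0.4666 0.1969 0.0505] yaw 0.3148 shift mm [64.9  0.  -1. ] turn [ 0.0002  0.0001 -0.0002] F [-2.68 -1.74 -3.94] w 0.448 gf 55.0
[-0.28  0.63 -0.04]
```

View pics/s4.png

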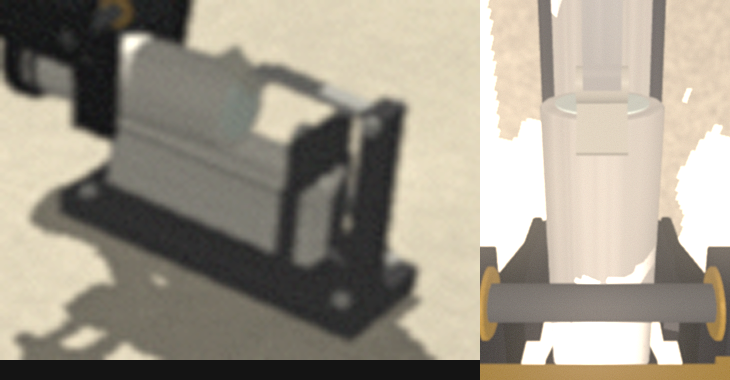

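The nose is now under the ramp at (240,105), but a 0.7 N m moment shows the tube is held slightly nose-up. The grip and centre of mass are now inside the mouth, so I'll ease the fingers briefly to let it settle on the flanks, then regrip.

Emit:
jog_arm(increments=[{"tx":0,"ty":0,"tz":0,"wx":0,"wy":0,"wz":0,"gripper":0.52},{"tx":0,"ty":0,"tz":0,"wx":0,"wy":0,"wz":0,"gripper":0.52},{"tx":0,"ty":0,"tz":0,"wx":0,"wy":0,"wz":0,"gripper":0.52},{"tx":0,"ty":0,"tz":0,"wx":0,"wy":0,"wz":0,"gripper":0.52},{"tx":0,"ty":0,"tz":0,"wx":0,"wy":0,"wz":0,"gripper":0.52}], grip_force=20)

```text
time: 12.75
position: [0.4675, 0.1974, 0.0512]
tool_rot: [-3.102, -0.492, -0.003]
ft_force: [-0.6, -1.1, -0.7]
grip_width: 0.518
grip_force: 0.0
```

```bash
python3 - <<'E'
from h import *
goal([.5283,.217,.0515],.315);print(ctrl.get_state()["torque"].round(2))
im=vision.get_image("scene");a=im["color"]
w=vision.get_image("wrist")["color"][80:460,200:450]
A=cv2.resize(a[160:250,330:450],None,fx=4,fy=4,interpolation=cv2.INTER_CUBIC)
o=np.zeros((380,730,3),np.uint8);o[:360,:480]=A;o[:,480:]=w
cv2.imwrite("pics/s5.png",cv2.convertScaleAbs(o,alpha=1.3,beta=0))
E
```

```text
t 12.75 pos [0.4675 0.1974 0.0512] yaw 0.3148 shift mm [63.8  0.2 -0.2] turn [-0.     -0.0021 -0.0002] F [-0.65 -1.06 -0.68] w 0.518 gf 0.0
[-0.02  0.01  0.02]
```

View pics/s5.png

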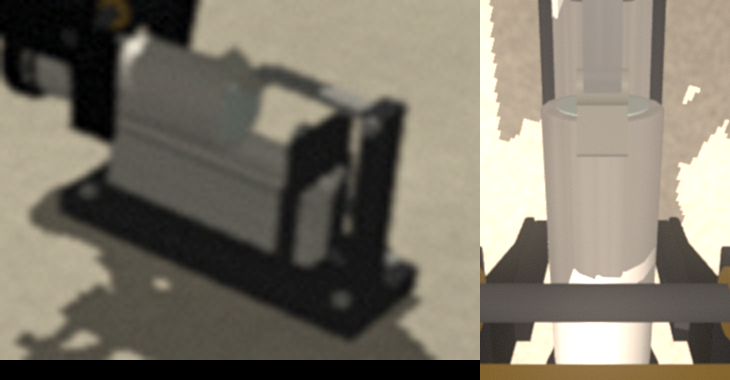

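The tube has settled, with its nose still under the ramp. I'm regripping at 22 N, so that pad friction also limits the push.

Emit:
jog_arm(increments=[{"tx":0,"ty":0,"tz":0,"wx":0,"wy":0,"wz":0,"gripper":0.3},{"tx":0,"ty":0,"tz":0,"wx":0,"wy":0,"wz":0,"gripper":0.3},{"tx":0,"ty":0,"tz":0,"wx":0,"wy":0,"wz":0,"gripper":0.3},{"tx":0,"ty":0,"tz":0,"wx":0,"wy":0,"wz":0,"gripper":0.3},{"tx":0,"ty":0,"tz":0,"wx":0,"wy":0,"wz":0,"gripper":0.3}], grip_force=22)

```text
time: 13.27
position: [0.4667, 0.1969, 0.0506]
tool_rot: [3.103, 0.492, 0.0]
ft_force: [0.8, -0.1, 0.3]
grip_width: 0.452
grip_force: 22.0
```

Emit:
jog_arm(increments=[{"tx":1,"ty":0,"tz":0,"wx":0,"wy":0,"wz":0,"gripper":0.3},{"tx":2,"ty":0,"tz":0,"wx":0,"wy":0,"wz":0,"gripper":0.3},{"tx":3,"ty":0,"tz":0,"wx":0,"wy":0,"wz":0,"gripper":0.3},{"tx":4,"ty":0,"tz":0,"wx":0,"wy":0,"wz":0,"gripper":0.3},{"tx":5,"ty":0,"tz":0,"wx":0,"wy":0,"wz":0,"gripper":0.3}])

```text
time: 13.68
position: [0.4673, 0.1971, 0.0502]
tool_rot: [3.099, 0.492, -0.015]
ft_force: [-13.4, -5.6, 15.1]
grip_width: 0.455
grip_force: 22.0
```

Pushing couples into down-force (15 N), which raises the friction. I'll command some lift while pushing.

Emit:
jog_arm(increments=[{"tx":0,"ty":0,"tz":-0.5,"wx":0,"wy":0,"wz":0,"gripper":0.3},{"tx":0,"ty":0,"tz":-1,"wx":0,"wy":0,"wz":0,"gripper":0.3},{"tx":0,"ty":0,"tz":-1.5,"wx":0,"wy":0,"wz":0,"gripper":0.3},{"tx":0,"ty":0,"tz":-2,"wx":0,"wy":0,"wz":0,"gripper":0.3},{"tx":0,"ty":0,"tz":-2,"wx":0,"wy":0,"wz":0,"gripper":0.3}])

```text
time: 14.1
position: [0.4677, 0.1972, 0.0507]
tool_rot: [3.101, 0.493, -0.012]
ft_force: [-6.8, -2.4, -1.4]
grip_width: 0.45
grip_force: 22.0
```

```bash
python3 - <<'E'
from h import *
goal([.5283,.217,.0515],.315);print(ctrl.get_state()["torque"].round(2))
E
```

```text
t 14.1 pos [0.4677 0.1972 0.0507] yaw 0.3152 shift mm [63.7 -0.  -1.3] turn [0.0007 0.008  0.0002] F [-6.82 -2.36 -1.36] w 0.45 gf 22.0
[-0.44  1.25  0.01]
```

The moment matches the axial force acting at its lever, so there is no wedging; it just needs more push with the vertical force kept near zero.

Emit:
jog_arm(increments=[{"tx":1,"ty":0,"tz":-0.2,"wx":0,"wy":0,"wz":0,"gripper":0.3},{"tx":1.5,"ty":0,"tz":-0.6,"wx":0,"wy":0,"wz":0,"gripper":0.3},{"tx":2,"ty":0,"tz":-0.8,"wx":0,"wy":0,"wz":0,"gripper":0.3},{"tx":2.5,"ty":0,"tz":-1,"wx":0,"wy":0,"wz":0,"gripper":0.3},{"tx":3,"ty":0,"tz":-1.2,"wx":0,"wy":0,"wz":0,"gripper":0.3}], grip_force=30)

```text
time: 14.52
position: [0.4703, 0.1981, 0.0513]
tool_rot: [3.101, 0.493, -0.013]
ft_force: [-6.3, -2.3, -4.5]
grip_width: 0.452
grip_force: 30.0
```

```bash
python3 - <<'E'
from h import *
goal([.5283,.217,.0515],.315);print(ctrl.get_state()["torque"].round(2))
E
```

```text
t 14.52 pos [0.4703 0.1981 0.0513] yaw 0.3152 shift mm [61.  -0.  -0.7] turn [0.0004 0.0086 0.0002] F [-6.3  -2.27 -4.54] w 0.452 gf 30.0
[-0.34  1.13  0.02]
```

Emit:
jog_arm(increments=[{"tx":1,"ty":0,"tz":0,"wx":0,"wy":0,"wz":0,"gripper":0.3},{"tx":2,"ty":0,"tz":0,"wx":0,"wy":0,"wz":0,"gripper":0.3},{"tx":3,"ty":0,"tz":0,"wx":0,"wy":0,"wz":0,"gripper":0.3},{"tx":4,"ty":0,"tz":0,"wx":0,"wy":0,"wz":0,"gripper":0.3},{"tx":4,"ty":0,"tz":0,"wx":0,"wy":0,"wz":0,"gripper":0.3}])

```text
time: 14.93
position: [0.4715, 0.1985, 0.0509]
tool_rot: [3.099, 0.493, -0.022]
ft_force: [-11.5, -4.5, 2.0]
grip_width: 0.449
grip_force: 30.0
```

Emit:
jog_arm(increments=[{"tx":1,"ty":0,"tz":0.3,"wx":0,"wy":0,"wz":0,"gripper":0.3},{"tx":2,"ty":0,"tz":0.3,"wx":0,"wy":0,"wz":0,"gripper":0.3},{"tx":3,"ty":0,"tz":0.3,"wx":0,"wy":0,"wz":0,"gripper":0.3},{"tx":3,"ty":0,"tz":0.3,"wx":0,"wy":0,"wz":0,"gripper":0.3},{"tx":3,"ty":0,"tz":0.3,"wx":0,"wy":0,"wz":0,"gripper":0.3}])

```text
time: 15.35
position: [0.4785, 0.2008, 0.0517]
tool_rot: [3.102, 0.493, -0.007]
ft_force: [-0.8, -0.2, -4.6]
grip_width: 0.45
grip_force: 30.0
```

```bash
python3 - <<'E'
from h import *
goal([.5283,.217,.0515],.315);print(ctrl.get_state()["torque"].round(2))
E
```

```text
t 15.35 pos [0.4785 0.2008 0.0517] yaw 0.3153 shift mm [52.4  0.  -0. ] turn [0.0003 0.0048 0.0003] F [-0.83 -0.24 -4.63] w 0.45 gf 30.0
[-0.09  0.22 -0.02]
```

The nose has passed the roller. Now I'll approach the stop in small steps with the tube lightly on the flanks.

Emit:
jog_arm(increments=[{"tx":0,"ty":0,"tz":0.6,"wx":0,"wy":0,"wz":0,"gripper":0.3},{"tx":0.5,"ty":0,"tz":0.6,"wx":0,"wy":0,"wz":0,"gripper":0.3},{"tx":1,"ty":0,"tz":0.6,"wx":0,"wy":0,"wz":0,"gripper":0.3},{"tx":1.5,"ty":0,"tz":0.6,"wx":0,"wy":0,"wz":0,"gripper":0.3},{"tx":2,"ty":0,"tz":0.6,"wx":0,"wy":0,"wz":0,"gripper":0.3}], grip_force=20)

```text
time: 15.77
position: [0.4829, 0.2023, 0.0528]
tool_rot: [-3.103, -0.492, 0.0]
ft_force: [-0.2, -1.2, -5.0]
grip_width: 0.453
grip_force: 20.0
```

Emit:
jog_arm(increments=[{"tx":0.5,"ty":0,"tz":0,"wx":0,"wy":0,"wz":0,"gripper":0.3},{"tx":1,"ty":0,"tz":0,"wx":0,"wy":0,"wz":0,"gripper":0.3},{"tx":1.5,"ty":0,"tz":0,"wx":0,"wy":0,"wz":0,"gripper":0.3},{"tx":2,"ty":0,"tz":0,"wx":0,"wy":0,"wz":0,"gripper":0.3},{"tx":2.5,"ty":0,"tz":0,"wx":0,"wy":0,"wz":0,"gripper":0.3}])

```text
time: 16.18
position: [0.4852, 0.203, 0.0528]
tool_rot: [3.103, 0.492, 0.0]
ft_force: [-0.1, -0.1, -5.2]
grip_width: 0.451
grip_force: 20.0
```

Emit:
jog_arm(increments=[{"tx":0,"ty":0,"tz":0.5,"wx":0,"wy":0,"wz":0,"gripper":0.3},{"tx":0,"ty":0,"tz":1,"wx":0,"wy":0,"wz":0,"gripper":0.3},{"tx":0,"ty":0,"tz":1.5,"wx":0,"wy":0,"wz":0,"gripper":0.3},{"tx":0,"ty":0,"tz":1.5,"wx":0,"wy":0,"wz":0,"gripper":0.3},{"tx":0,"ty":0,"tz":1.5,"wx":0,"wy":0,"wz":0,"gripper":0.3}])

```text
time: 16.6
position: [0.4855, 0.2031, 0.0517]
tool_rot: [3.103, 0.492, 0.001]
ft_force: [0.6, -0.7, -1.8]
grip_width: 0.455
grip_force: 20.0
```

```bash
python3 - <<'E'
from h import *
goal([.5283,.217,.0515],.315);print(ctrl.get_state()["torque"].round(2))
E
```

```text
t 16.6 pos [0.4855 0.2031 0.0517] yaw 0.3148 shift mm [45.   0.   0.2] turn [ 0.0002 -0.0007 -0.0002] F [ 0.58 -0.7  -1.81] w 0.455 gf 20.0
[-0.16  0.24 -0.01]
```

Emit:
jog_arm(increments=[{"tx":0.5,"ty":0,"tz":0.2,"wx":0,"wy":0,"wz":0,"gripper":0.3},{"tx":1,"ty":0,"tz":0.2,"wx":0,"wy":0,"wz":0,"gripper":0.3},{"tx":1.5,"ty":0,"tz":0.2,"wx":0,"wy":0,"wz":0,"gripper":0.3},{"tx":2,"ty":0,"tz":0.2,"wx":0,"wy":0,"wz":0,"gripper":0.3},{"tx":2.5,"ty":0,"tz":0.2,"wx":0,"wy":0,"wz":0,"gripper":0.3}])

```text
time: 17.02
position: [0.4866, 0.2034, 0.0507]
tool_rot: [3.102, 0.492, -0.003]
ft_force: [-3.8, -2.4, -1.1]
grip_width: 0.454
grip_force: 20.0
```

Emit:
jog_arm(increments=[{"tx":0.5,"ty":0,"tz":0,"wx":0,"wy":0,"wz":0,"gripper":0.3},{"tx":1,"ty":0,"tz":0,"wx":0,"wy":0,"wz":0,"gripper":0.3},{"tx":1.5,"ty":0,"tz":0,"wx":0,"wy":0,"wz":0,"gripper":0.3},{"tx":2,"ty":0,"tz":0,"wx":0,"wy":0,"wz":0,"gripper":0.3},{"tx":2.5,"ty":0,"tz":0,"wx":0,"wy":0,"wz":0,"gripper":0.3}])

```text
time: 17.43
position: [0.4903, 0.2046, 0.0511]
tool_rot: [-3.103, -0.492, -0.001]
ft_force: [-1.1, -0.7, -4.1]
grip_width: 0.453
grip_force: 20.0
```

Emit:
jog_arm(increments=[{"tx":0.5,"ty":0,"tz":0.2,"wx":0,"wy":0,"wz":0,"gripper":0.3},{"tx":1,"ty":0,"tz":0.2,"wx":0,"wy":0,"wz":0,"gripper":0.3},{"tx":1.5,"ty":0,"tz":0.2,"wx":0,"wy":0,"wz":0,"gripper":0.3},{"tx":2,"ty":0,"tz":0.2,"wx":0,"wy":0,"wz":0,"gripper":0.3},{"tx":2.5,"ty":0,"tz":0.2,"wx":0,"wy":0,"wz":0,"gripper":0.3}])

```text
time: 17.85
position: [0.4923, 0.2053, 0.0509]
tool_rot: [3.103, 0.492, -0.0]
ft_force: [-1.9, -1.0, -2.5]
grip_width: 0.454
grip_force: 20.0
```

Emit:
jog_arm(increments=[{"tx":0.5,"ty":0,"tz":0,"wx":0,"wy":0,"wz":0,"gripper":0.3},{"tx":1,"ty":0,"tz":0,"wx":0,"wy":0,"wz":0,"gripper":0.3},{"tx":1.5,"ty":0,"tz":0,"wx":0,"wy":0,"wz":0,"gripper":0.3},{"tx":2,"ty":0,"tz":0,"wx":0,"wy":0,"wz":0,"gripper":0.3},{"tx":2.5,"ty":0,"tz":0,"wx":0,"wy":0,"wz":0,"gripper":0.3}])

```text
time: 18.27
position: [0.4947, 0.2061, 0.0509]
tool_rot: [3.103, 0.492, -0.0]
ft_force: [-3.4, -1.7, -2.7]
grip_width: 0.455
grip_force: 20.0
```

Emit:
jog_arm(increments=[{"tx":0.5,"ty":0,"tz":0,"wx":0,"wy":0,"wz":0,"gripper":0.3},{"tx":1,"ty":0,"tz":0,"wx":0,"wy":0,"wz":0,"gripper":0.3},{"tx":1,"ty":0,"tz":0,"wx":0,"wy":0,"wz":0,"gripper":0.3},{"tx":1,"ty":0,"tz":0,"wx":0,"wy":0,"wz":0,"gripper":0.3},{"tx":1,"ty":0,"tz":0,"wx":0,"wy":0,"wz":0,"gripper":0.3}])

```text
time: 18.68
position: [0.4957, 0.2064, 0.0509]
tool_rot: [3.103, 0.492, 0.0]
ft_force: [-2.2, -2.0, -2.8]
grip_width: 0.451
grip_force: 20.0
```

Emit:
jog_arm(increments=[{"tx":0.5,"ty":0,"tz":0,"wx":0,"wy":0,"wz":0,"gripper":0.3},{"tx":1,"ty":0,"tz":0,"wx":0,"wy":0,"wz":0,"gripper":0.3},{"tx":1.5,"ty":0,"tz":0,"wx":0,"wy":0,"wz":0,"gripper":0.3},{"tx":2,"ty":0,"tz":0,"wx":0,"wy":0,"wz":0,"gripper":0.3},{"tx":2,"ty":0,"tz":0,"wx":0,"wy":0,"wz":0,"gripper":0.3}])

```text
time: 19.1
position: [0.4969, 0.2068, 0.0508]
tool_rot: [3.102, 0.492, -0.002]
ft_force: [-4.1, -3.0, -0.6]
grip_width: 0.454
grip_force: 20.0
```

Emit:
jog_arm(increments=[{"tx":0.5,"ty":0,"tz":0,"wx":0,"wy":0,"wz":0,"gripper":0.3},{"tx":1,"ty":0,"tz":0,"wx":0,"wy":0,"wz":0,"gripper":0.3},{"tx":1.5,"ty":0,"tz":0,"wx":0,"wy":0,"wz":0,"gripper":0.3},{"tx":2,"ty":0,"tz":0,"wx":0,"wy":0,"wz":0,"gripper":0.3},{"tx":2,"ty":0,"tz":0,"wx":0,"wy":0,"wz":0,"gripper":0.3}])

```text
time: 19.52
position: [0.4969, 0.2068, 0.0508]
tool_rot: [3.101, 0.492, -0.009]
ft_force: [-9.6, -3.8, 4.6]
grip_width: 0.448
grip_force: 20.0
```

Emit:
jog_arm(increments=[{"tx":0.3,"ty":0,"tz":-0.3,"wx":0,"wy":0,"wz":0,"gripper":0.3},{"tx":0.6,"ty":0,"tz":-0.6,"wx":0,"wy":0,"wz":0,"gripper":0.3},{"tx":1,"ty":0,"tz":-0.9,"wx":0,"wy":0,"wz":0,"gripper":0.3},{"tx":1.4,"ty":0,"tz":-1.1,"wx":0,"wy":0,"wz":0,"gripper":0.3},{"tx":1.4,"ty":0,"tz":-1.1,"wx":0,"wy":0,"wz":0,"gripper":0.3}])

```text
time: 19.93
position: [0.4969, 0.2068, 0.0508]
tool_rot: [3.1, 0.492, -0.013]
ft_force: [-10.2, -5.0, 1.9]
grip_width: 0.451
grip_force: 20.0
```

```bash
python3 - <<'E'
from h import *
goal([.5283,.217,.0515],.315);print(ctrl.get_state()["torque"].round(2))
im=vision.get_image("scene");a=im["color"]
w=vision.get_image("wrist")["color"][80:460,200:450]
A=cv2.resize(a[160:250,330:450],None,fx=4,fy=4,interpolation=cv2.INTER_CUBIC)
o=np.zeros((380,730,3),np.uint8);o[:360,:480]=A;o[:,480:]=w
cv2.imwrite("pics/s6.png",cv2.convertScaleAbs(o,alpha=1.3,beta=0))
E
```

```text
t 19.93 pos [0.4969 0.2068 0.0508] yaw 0.315 shift mm [33.   0.  -0.9] turn [ 0.0011  0.0087 -0.    ] F [-10.15  -5.     1.94] w 0.451 gf 20.0
[-1.08  2.3   0.  ]
```

View pics/s6.png

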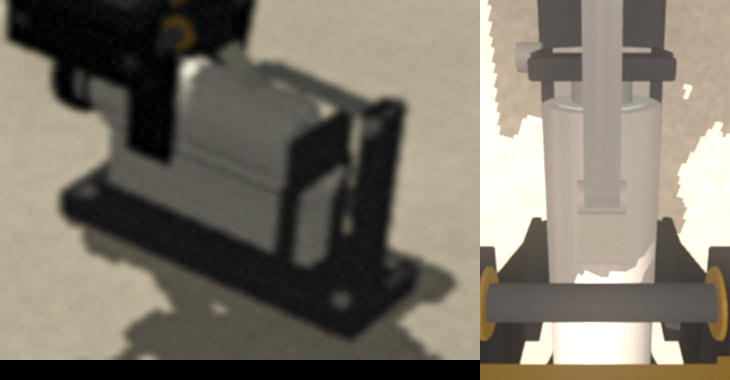

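The nose is against the stop button in the wrist half, at (605,100). The TCP has held at 0.4969 while the force rose to 11 N. I'm adding a slightly firmer push.

Emit:
jog_arm(increments=[{"tx":0.4,"ty":0,"tz":-0.2,"wx":0,"wy":0,"wz":0,"gripper":0.3},{"tx":0.8,"ty":0,"tz":-0.5,"wx":0,"wy":0,"wz":0,"gripper":0.3},{"tx":1.2,"ty":0,"tz":-0.7,"wx":0,"wy":0,"wz":0,"gripper":0.3},{"tx":1.6,"ty":0,"tz":-0.8,"wx":0,"wy":0,"wz":0,"gripper":0.3},{"tx":1.6,"ty":0,"tz":-0.8,"wx":0,"wy":0,"wz":0,"gripper":0.3}])

```text
time: 20.45
position: [0.4969, 0.2068, 0.0509]
tool_rot: [3.099, 0.492, -0.018]
ft_force: [-12.4, -4.7, -0.1]
grip_width: 0.456
grip_force: 20.0
```

Emit:
jog_arm(increments=[{"tx":-1,"ty":0,"tz":0.4,"wx":0,"wy":0,"wz":0,"gripper":0.3},{"tx":-2,"ty":0,"tz":0.8,"wx":0,"wy":0,"wz":0,"gripper":0.3},{"tx":-3,"ty":0,"tz":1.2,"wx":0,"wy":0,"wz":0,"gripper":0.3},{"tx":-3,"ty":0,"tz":1.2,"wx":0,"wy":0,"wz":0,"gripper":0.3},{"tx":-3,"ty":0,"tz":1.2,"wx":0,"wy":0,"wz":0,"gripper":0.3}])

```text
time: 20.87
position: [0.4969, 0.2068, 0.0509]
tool_rot: [3.101, 0.492, -0.008]
ft_force: [-8.3, -4.5, 0.3]
grip_width: 0.452
grip_force: 20.0
```

Emit:
jog_arm(increments=[{"tx":0,"ty":0,"tz":0,"wx":0,"wy":0,"wz":0,"gripper":0.5},{"tx":0,"ty":0,"tz":0,"wx":0,"wy":0,"wz":0,"gripper":0.5},{"tx":0,"ty":0,"tz":0,"wx":0,"wy":0,"wz":0,"gripper":0.5},{"tx":0,"ty":0,"tz":0,"wx":0,"wy":0,"wz":0,"gripper":0.5},{"tx":0,"ty":0,"tz":0,"wx":0,"wy":0,"wz":0,"gripper":0.5}])

```text
time: 21.28
position: [0.5003, 0.2083, 0.0523]
tool_rot: [-3.102, -0.492, -0.003]
ft_force: [0.4, 0.2, 0.9]
grip_width: 0.503
grip_force: 0.0
```

The tube is free and settled. I'll regrip and do one confirming push in the settled pose.

Emit:
jog_arm(increments=[{"tx":0,"ty":0,"tz":0,"wx":0,"wy":0,"wz":0,"gripper":0.3},{"tx":0,"ty":0,"tz":0,"wx":0,"wy":0,"wz":0,"gripper":0.3},{"tx":0,"ty":0,"tz":0,"wx":0,"wy":0,"wz":0,"gripper":0.3},{"tx":1,"ty":0,"tz":-0.4,"wx":0,"wy":0,"wz":0,"gripper":0.3},{"tx":2,"ty":0,"tz":-0.8,"wx":0,"wy":0,"wz":0,"gripper":0.3}])

```text
time: 21.7
position: [0.5, 0.2077, 0.0519]
tool_rot: [3.102, 0.492, -0.005]
ft_force: [-5.6, -1.9, 1.1]
grip_width: 0.457
grip_force: 20.0
```

Emit:
jog_arm(increments=[{"tx":1,"ty":0,"tz":-0.4,"wx":0,"wy":0,"wz":0,"gripper":0.3},{"tx":2,"ty":0,"tz":-0.8,"wx":0,"wy":0,"wz":0,"gripper":0.3},{"tx":2.5,"ty":0,"tz":-1,"wx":0,"wy":0,"wz":0,"gripper":0.3},{"tx":2.5,"ty":0,"tz":-1,"wx":0,"wy":0,"wz":0,"gripper":0.3},{"tx":2.5,"ty":0,"tz":-1,"wx":0,"wy":0,"wz":0,"gripper":0.3}])

```text
time: 22.12
position: [0.4999, 0.2077, 0.0519]
tool_rot: [3.1, 0.492, -0.013]
ft_force: [-8.4, -4.0, 1.5]
grip_width: 0.454
grip_force: 20.0
```

Emit:
jog_arm(increments=[{"tx":0.8,"ty":0,"tz":-0.4,"wx":0,"wy":0,"wz":0,"gripper":0.3},{"tx":1.6,"ty":0,"tz":-0.8,"wx":0,"wy":0,"wz":0,"gripper":0.3},{"tx":1.8,"ty":0,"tz":-0.9,"wx":0,"wy":0,"wz":0,"gripper":0.3},{"tx":1.8,"ty":0,"tz":-0.9,"wx":0,"wy":0,"wz":0,"gripper":0.3},{"tx":1.8,"ty":0,"tz":-0.9,"wx":0,"wy":0,"wz":0,"gripper":0.3}])

```text
time: 22.53
position: [0.4998, 0.2077, 0.052]
tool_rot: [3.1, 0.492, -0.019]
ft_force: [-10.8, -3.5, 1.6]
grip_width: 0.456
grip_force: 20.0
```

Emit:
jog_arm(increments=[{"tx":-1.5,"ty":0,"tz":0.7,"wx":0,"wy":0,"wz":0,"gripper":0.3},{"tx":-3,"ty":0,"tz":1.4,"wx":0,"wy":0,"wz":0,"gripper":0.3},{"tx":-4,"ty":0,"tz":1.8,"wx":0,"wy":0,"wz":0,"gripper":0.3},{"tx":-4,"ty":0,"tz":1.8,"wx":0,"wy":0,"wz":0,"gripper":0.3},{"tx":-4,"ty":0,"tz":1.8,"wx":0,"wy":0,"wz":0,"gripper":0.3}])

```text
time: 22.95
position: [0.4999, 0.2077, 0.0519]
tool_rot: [3.102, 0.492, -0.006]
ft_force: [-5.2, -3.0, 2.8]
grip_width: 0.454
grip_force: 20.0
```

Emit:
jog_arm(increments=[{"tx":0,"ty":0,"tz":0,"wx":0,"wy":0,"wz":0,"gripper":0.6},{"tx":0,"ty":0,"tz":0,"wx":0,"wy":0,"wz":0,"gripper":0.8},{"tx":0,"ty":0,"tz":0,"wx":0,"wy":0,"wz":0,"gripper":1},{"tx":0,"ty":0,"tz":0,"wx":0,"wy":0,"wz":0,"gripper":1},{"tx":0,"ty":0,"tz":0,"wx":0,"wy":0,"wz":0,"gripper":1}])

```text
time: 23.37
position: [0.502, 0.2086, 0.0527]
tool_rot: [-3.102, -0.492, -0.001]
ft_force: [0.0, -0.2, 0.2]
grip_width: 0.745
grip_force: 0.0
```

Emit:
jog_arm(increments=[{"tx":0,"ty":0,"tz":-5,"wx":0,"wy":0,"wz":0,"gripper":1},{"tx":0,"ty":0,"tz":-20,"wx":0,"wy":0,"wz":0,"gripper":1},{"tx":0,"ty":0,"tz":-50,"wx":0,"wy":0,"wz":0,"gripper":1},{"tx":0,"ty":0,"tz":-85,"wx":0,"wy":0,"wz":0,"gripper":1},{"tx":0,"ty":0,"tz":-120,"wx":0,"wy":0,"wz":0,"gripper":1}])

```text
time: 23.78
position: [0.501, 0.2084, 0.1738]
tool_rot: [-3.102, -0.493, 0.002]
ft_force: [0.9, -0.3, -0.0]
grip_width: 0.992
grip_force: 0.0
```

Emit:
jog_arm(increments=[{"tx":0,"ty":0,"tz":-20,"wx":0,"wy":0,"wz":0,"gripper":1},{"tx":0,"ty":0,"tz":-20,"wx":0,"wy":0,"wz":0,"gripper":1},{"tx":0,"ty":0,"tz":-20,"wx":0,"wy":0,"wz":0,"gripper":1},{"tx":0,"ty":0,"tz":-20,"wx":0,"wy":0,"wz":0,"gripper":1},{"tx":0,"ty":0,"tz":-20,"wx":0,"wy":0,"wz":0,"gripper":1}])

```text
time: 24.2
position: [0.5007, 0.2079, 0.1911]
tool_rot: [3.102, 0.492, -0.004]
ft_force: [0.4, -0.0, 0.7]
grip_width: 0.996
grip_force: 0.0
```

```bash
python3 - <<'E'
from h import *
goal([.5283,.217,.0515],.315)
a=vision.get_image("scene")["color"]
w=vision.get_image("wrist")["color"][0:380,200:450]
A=cv2.resize(a[160:250,330:450],None,fx=4,fy=4,interpolation=cv2.INTER_CUBIC)
o=np.zeros((380,730,3),np.uint8);o[:360,:480]=A;o[:,480:]=w
cv2.imwrite("pics/s7.png",cv2.convertScaleAbs(o,alpha=1.3,beta=0))
E
```

```text
t 24.2 pos [0.5007 0.2079 0.1911] yaw 0.3148 shift mm [ 2.940e+01 -1.000e-01  1.395e+02] turn [ 0.      0.0026 -0.0002] F [ 0.41 -0.05  0.72] w 0.996 gf 0.0
```

View pics/s7.png

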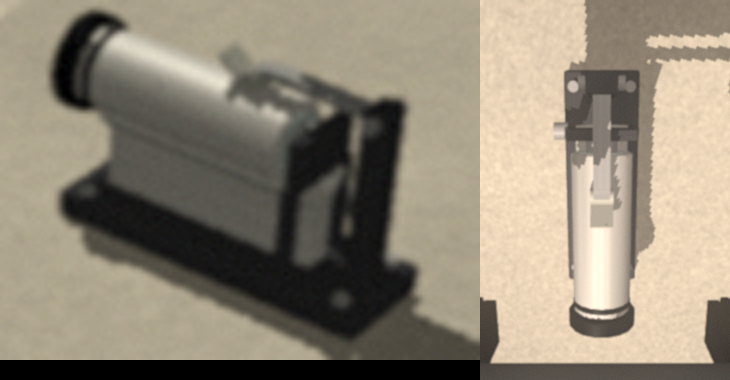

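The tube lies level in the groove under the roller, with its nose at the stop at (605,150) in the wrist half and its rim outside the mouth. The robot is clear, so I'm handing in.

```bash
python3 -c "
from h import *
print(ctrl.close_job())"
```

```text
the job is handed in; nothing more can be done
None
```

The lens tube lies in the V-block groove under the hold-down with its nose against the back stop; the last pushes were about 11–13 N, it was released with the gripper clear, and the job is handed in (verdict not reported). An early jam put about 36 N on the wrist before the nose reached the stop, and I backed off from it.

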